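# Zero the readout and hold a vial squeeze tester at the fourth click

### The job

Make the vial squeeze tester ready: on the grey console press the three keys fully down and let them go, one at a time, first the round one, then the square one, then the long bar, while the lever rests on its stop. Then draw the tester's lever by its black upright grip, counter-clockwise seen from above, until it has clicked four times, never as far as the fifth click, and finish while holding the lever there in the fourth notch with the fingers, since its spring pulls it back when let go. Leave the pen, jar and weighing boat where they are.

Things in the scene. Friction and masses are not known exactly. Their poses are not given: they have to be found in the camera images.
- round_top (a point): centre of the upper face of the round key (white disc, 25 mm across); with the key up it stands 12 mm above the console's top (40 mm above the bench). The console's z axis is vertical, x points from its front edge to its display, the three keys stand 50 mm apart in a row along y; their places in the row change from one episode to the next
- round_key (a joint): travel of that key (m): 0 up, 0.005 fully down; spring, about 1 N to start and 4.5 N fully down; counts as pressed above 0.0035 and as up below 0.0015
- square_top (a point): centre of the upper face of the square key (white, 24 x 24 mm); with the key up it stands 12 mm above the console's top (40 mm above the bench). The console's z axis is vertical, x points from its front edge to its display, the three keys stand 50 mm apart in a row along y; their places in the row change from one episode to the next
- square_key (a joint): travel of that key (m): 0 up, 0.005 fully down; spring, about 1 N to start and 4.5 N fully down; counts as pressed above 0.0035 and as up below 0.0015
- bar_top (a point): centre of the upper face of the bar key (white, 36 mm front to back, 14 mm wide); with the key up it stands 12 mm above the console's top (40 mm above the bench). The console's z axis is vertical, x points from its front edge to its display, the three keys stand 50 mm apart in a row along y; their places in the row change from one episode to the next
- bar_key (a joint): travel of that key (m): 0 up, 0.005 fully down; spring, about 1 N to start and 4.5 N fully down; counts as pressed above 0.0035 and as up below 0.0015
- pivot (a point): point on the vertical pivot axis of the tester's lever, 45 mm above the bench. The tester is a grey base plate 230 x 200 x 12 mm fixed to the bench, with a white gear case, a ram and a capped vial in a nest at its far right; nothing on it except the grip post is higher than 70 mm
- lever_grip (a point): a point on the axis of the lever's upright black grip post, 90 mm above the bench; the post is a round rod 18 mm across, its top 116 mm above the bench, rising from a 24 mm steel disc whose upper face is 54 mm above the bench; it stands 140 mm from the pivot axis on a level steel arm (16 mm wide, top at 51 mm)
- lever: the lever with its post; origin on its axis at bench height, x along the arm, z up. It turns about +z (counter-clockwise from above) from its stop, post at the left, round the front to the right, at most 1.05 rad. A spring returns it when let go: 5 N at the grip at rest, 9 N at click four. The pull jumps up 6 N at a rib or on leaving a notch, falls off over the crest, least entering the next notch
- lever_pointer (a point): lower end of the steel pointer under the lever arm, 88 mm from the pivot axis. Beside it a sprung plunger rides over seven radial ribs, 0.15 rad apart (21 mm at the grip). Rib one's crest lies 0.14 to 0.30 rad from the stop, different every time; it is met 0.105 rad sooner. Click n: rib n is passed and the lever drops into notch n, midway between ribs n and n+1, 0.075 rad past the crest
- notch4 (a point): point on the click plate (round aluminium plate, 184 mm across, with radial steel ribs, fixed under the lever), 88 mm from the pivot axis, midway between ribs four and five counted from the rest stop: straight below the pointer when the lever stands at its fourth click
- notch5 (a point): the same for the fifth click, 13 mm farther on: too far
- marker: black marker pen, 140 x 19 x 20 mm, lying on the bench in front of the tester; origin at its underside's centre
- jar: white plastic screw-top jar, 68 mm across, 75 mm tall, standing behind and between console and tester; origin at the centre of its underside
- weigh_boat: small white square weighing boat, 68 x 68 x 16 mm, on the bench right of the tester; origin at the centre of its underside

How it is judged:
By the outcome, as a careful person would: the job done as asked, in the order asked, and still so for the second after the job is handed in, while the arm keeps its last pose, push and grip.
It also fails if it takes over 70 s, if anything falls off the work surface, if the arm or the gripper's body presses on something with over 40 N, if the wrist force passes 120 N, or if a joint passes its speed limit or range.

### The arm

A 6-joint arm with a two-finger parallel gripper is mounted at the origin on a cart in front of the work surface, level with it; the furniture and walls round the work are solid. World frame = base frame: x ahead of the robot, y to its left, z up, the work surface at z = 0. Lengths are in m, angles in rad, forces in N, time in s.
With the tool pointing down it reaches from about 0.325 to 0.9 m from the base axis. Payload 3.5 kg.
Tool frame: the origin (TCP) lies at the very end of the fingers, on their centre line; the grasp point (between the pads) lies pinch_z behind it (pinch_z is the distance from the TCP to the grasp point, in m); z points along the fingers, y is the line along which they close (so a half turn about z gives the same grasp; the last joint's range is limited). The gripper opens to 85 mm and grips with 20 to 120 N. Pads are 22 mm wide; open, the fingers measure 114 mm over their backs; the gripper's body (76 mm by 85 mm) begins 54 mm behind the grasp point. The pads swing forward as they close: fully open they stand 13 mm farther back than shut.
Start: joints at [1.21, 0.276, -0.026, 1.268, 0, 1.467], TCP at [0.159, 0.604, 0.231] pointing down, gripper open.
Joint ranges: [-3.12, 3.12], [-0.85, 1.88], [-1.08, 1.24], [-1.95, 2.15], [-1.57, 1.53], [-3.14, 3.14]. Speed limits (rad/s): [2.57, 2.57, 3.14, 3.14, 3.14, 3.14].

### API

Orientations are given as a rotation vector (axis times angle).
In Python, from bench import state, snapshot, calibration, hand_in, pinch_z gives the robot as it stands. The module is installed in compiled form; this text tells all that it offers.
- The arm moves only by the tool arm_command, never from a script. Its argument "steps" is a list that holds one entry, the list of rows, each a list of 6 numbers: the shift along the tool's x, y, z in cm, then the turn, a rotation vector about the tool's x, y, z in degrees. In form: [[[tx, ty, tz, wx, wy, wz], ...]]. A call has exactly 5 rows; each row is the pose to reach, as a shift and turn from the pose commanded when the call began, along the tool's axes at that moment; what a row does not reach only later rows make up. A row lasts 1/10 s, in which the tool goes at most 50 mm and 8.59 degrees, less where a joint would pass 70% of its speed; a pose out of reach is approached as far as the arm can. A call with a gripper value outside its range is refused whole. "claw" is the opening, from 0 (shut) to 1 (fully open), set as the call begins (left out, the last holds). The fingers move at their own pace and stop on an object; the grip force is fixed at half the most. Time passes only in rows, so rows that repeat a pose let the fingers close, or fill a call up. It gives the time, the measured TCP pose, the force, the opening and the grip force at its end, in the units of the state.
- state(): the state, without advancing time (a new reading comes with each control period).
- snapshot(name): name is "scene" or "top" or "wrist"; returns the picture (400x640x3 uint8, blue, green, red); there is no depth.
- calibration(name): a dict with "mtx" (3x3 intrinsics, pixels), "rvec" (rotation vector, rad) and "tvec" (3), from world to camera coordinates, as OpenCV has them. Camera axes: x right, y down, z forward; pixel columns grow to the right and rows downward; lengths in m; the calibration is good to about 2 mm. A picture is of the moment at which its call begins: read the wrist's pose just before it. calibration takes no time and is no camera call; for the wrist camera it gives the pose at the moment of the call.
- hand_in(): hands the job in; it is judged then, once.
The state is a dict: "t": time; "qpos": joint angles; "dq": joint speeds; "joint_efforts": joint torques, N m; "tool_pos": TCP position; "orientation": TCP orientation; "force": force on the tool from outside, world axes, zero at the start; "ft_torque": the same for the moment, N m; "gripper_width": opening from 0.0 (shut) to 1.0 (fully open); "gripper_force": force on a finger pad.
Only numpy, scipy, OpenCV 4.12 (cv2) and the standard library are available. Lean on these libraries where they do the work, as an engineer would, in place of code of your own. Each camera call takes 0.05 s, during which the arm holds its last target. There are 200 camera calls.

## Working session

There is one attempt and no reset: what is moved stays moved. The work goes in short steps, Python scripts to look and compute and a tool call to move; the robot and the scene stay as the last step left them, time stands still between calls to the robot, and variables do not carry over. Pictures are saved under pics/ and viewed, at most 12 in all, crops included, and the job is handed in when it is done.

Besides the shell and the picture viewer there is one more tool, called after "Emit:" by a JSON object that holds its "method" and its "body", one argument or row to a line. arm_command: Moves the arm, as the interface text tells. Its arguments: {"type":"object","properties":{"steps":{"type":"array"},"claw":{"type":"number"}},"required":["steps"]}

```bash
mkdir -p pics && cat > h.py <<'E'
import numpy as np, cv2
from bench import state, snapshot, calibration, hand_in, pinch_z
def K(n):
    c=calibration(n); R=cv2.Rodrigues(np.array(c["rvec"],float))[0]
    return np.array(c["mtx"],float),R,np.array(c["tvec"],float).ravel()
def ray(n,uv,cal=None):
    M,R,t=cal or K(n); d=R.T@np.linalg.inv(M)@np.array([uv[0],uv[1],1.]); return -R.T@t,d
def onz(n,uv,z,cal=None):
    o,d=ray(n,uv,cal); return o+d*(z-o[2])/d[2]
def proj(n,p,cal=None):
    M,R,t=cal or K(n); q=M@(R@np.asarray(p,float)+t); return q[:2]/q[2]
def tri(r1,r2):
    (o1,d1),(o2,d2)=r1,r2
    A=np.stack([d1,-d2],1); s=np.linalg.lstsq(A,o2-o1,rcond=None)[0]
    a,b=o1+s[0]*d1,o2+s[1]*d2; return (a+b)/2,np.linalg.norm(a-b)
def rel(p):
    s=state(); R=cv2.Rodrigues(np.array(s["orientation"],float))[0]
    return R.T@(np.asarray(p)-np.array(s["tool_pos"]))*100
E
python3 - <<'E'
from h import *
s=state(); print(s["t"],s["tool_pos"],s["orientation"],s["gripper_width"],pinch_z if not callable(pinch_z) else pinch_z())
for n in ("scene","top"):
    cv2.imwrite(f"pics/{n}0.png",snapshot(n)); M,R,t=K(n); print(n,M[0,0],-R.T@t)
E
```

```text
0.0 [0.15908208 0.60361376 0.23016326] [-0.40376471 -3.1150334   0.00337243] 1.000689390415968 0.0187
scene 389.9685608119689 [ 0.23257486 -0.76601505  0.65568549]
top 389.0139513957846 [ 0.40622007 -0.0699123   0.99863112]
```

View pics/scene0.png

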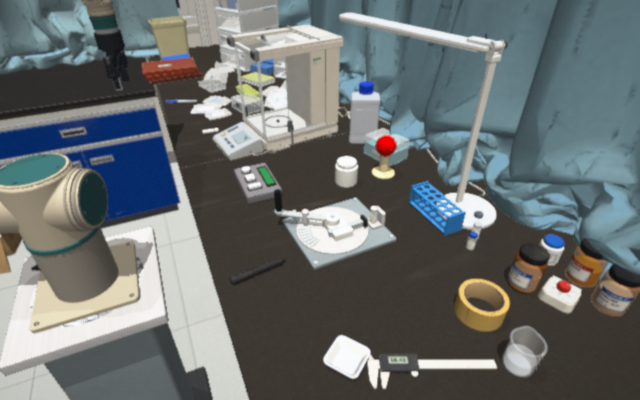

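View pics/top0.png

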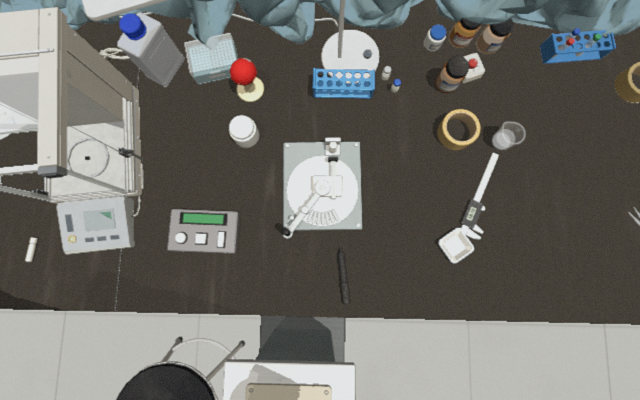

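The top view shows the console at about (203,232), with the round key at (180,238), the square at (201,239) and the bar at (221,239). The tester plate is at about (322,190) and the black post at (288,232). Next I'll measure these and look at enlarged crops.

```bash
python3 - <<'E'
from h import *
a=cv2.imread("pics/top0.png"); b=cv2.imread("pics/scene0.png")
def blobs(im,x0,y0,x1,y1,th,mn):
    g=im[y0:y1,x0:x1].min(2); n,l,s,c=cv2.connectedComponentsWithStats((g>th).astype(np.uint8))
    return [(c[i]+[x0,y0],s[i][2:]) for i in range(1,n) if s[i][4]>=mn]
for c,s in blobs(a,165,225,242,255,190,20): print("top",c.round(1),s,onz("top",c,.04).round(4))
for c,s in blobs(b,232,160,285,202,200,8): print("scn",c.round(1),s,onz("scene",c,.04).round(4))
A=cv2.resize(a[140:260,160:370],None,fx=3.8,fy=3.8,interpolation=cv2.INTER_CUBIC)[:, :800]
B=cv2.resize(b[160:270,230:400],None,fx=4.6,fy=4.6,interpolation=cv2.INTER_CUBIC)
cv2.imwrite("pics/ca.png",A); cv2.imwrite("pics/cb.png",B)
E
```

```text
top [220.4 238.8] [ 6 15 82] [0.4444 0.1756 0.04  ]
top [179.6 237.1] [10 10 77] [0.4461 0.2765 0.04  ]
top [199.9 238. ] [11  9 90] [0.4453 0.2261 0.04  ]
scn [245.5 168.5] [ 8  5 29] [0.4481 0.2744 0.04  ]
scn [249.6 176.4] [10  6 45] [0.4466 0.2241 0.04  ]
scn [254.2 184.5] [13  6 49] [0.4464 0.1751 0.04  ]
```

View pics/ca.png

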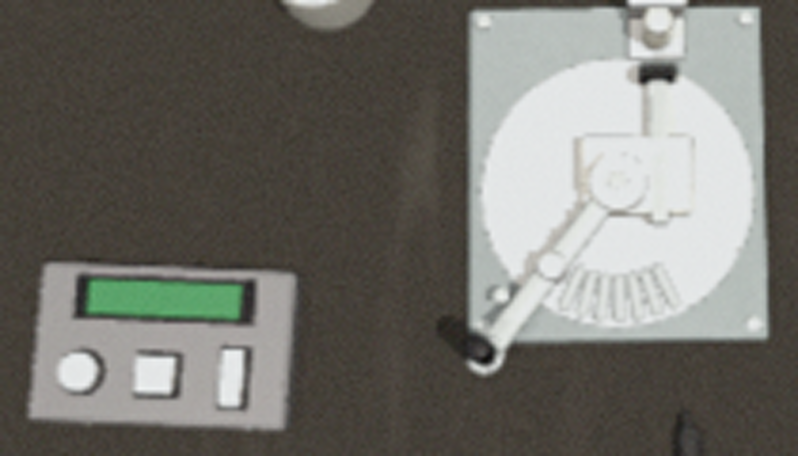

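View pics/cb.png

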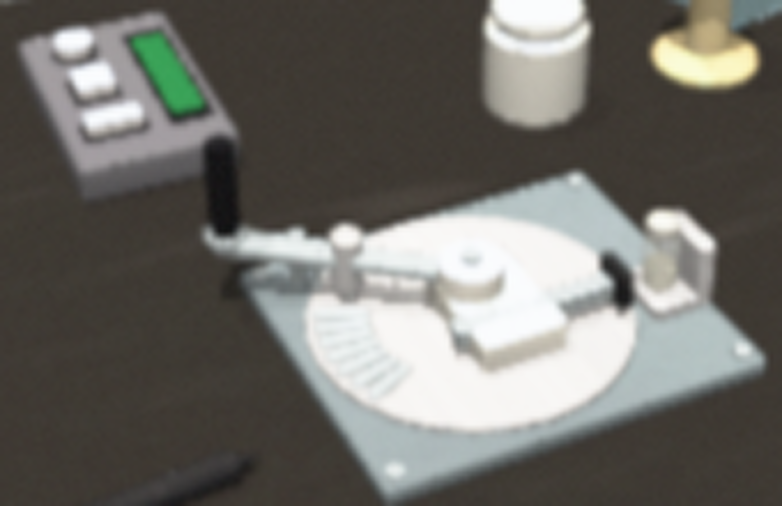

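The crops (3.8x and 4.6x) show the row from left to right as round, square, bar. The pivot cap is at top pixel (323,187), the disc at the foot of the post is at (288,234), and the seven ribs lie to the right of the arm. Now I'll measure the lever from two views and work out the first move.

```bash
python3 - <<'E'
from h import *
T=lambda x,y:(x/3.8+160-.5+.13,y/3.8+140-.5+.13)
S=lambda x,y:(x/4.6+230-.4,y/4.6+160-.4)
def both(n,t,s,z):
    p,e=tri(ray("top",t),ray("scene",s)); print(n,p.round(4),"gap",round(e,4),"ref@z",z,onz("top",t,z).round(4),onz("scene",s,z).round(4))
both("cap",T(619,179),S(470,256),.065)
both("disc",T(485,357),S(218,238),.054)
both("posttop",T(449,329),S(219,140),.116)
# post mask
for n,(x0,y0,x1,y1),f in (("top",(272,220,294,238),"top0"),("scene",(270,186,286,213),"scene0")):
    im=cv2.imread(f"pics/{f}.png")[y0:y1,x0:x1].max(2); m=(im<38).astype(np.uint8)
    k,l,s,c=cv2.connectedComponentsWithStats(m); i=1+np.argmax(s[1:,4]); ys,xs=np.where(l==i)
    print(n,s[i],c[i]+[x0,y0]); 
for k,p in dict(r=(.447,.2757),s=(.4463,.2253),b=(.4456,.1753)).items(): print(k,rel(p+(.065,)).round(2))
s=state();R=cv2.Rodrigues(np.array(s["orientation"]))[0];print(R.round(3),s["qpos"])
E
```

```text
cap [ 0.576  -0.0726  0.0592] gap 0.0 ref@z 0.065 [ 0.575  -0.0726  0.065 ] [ 0.5727 -0.0794  0.065 ]
disc [0.4599 0.0107 0.0511] gap 0.0004 ref@z 0.054 [0.4599 0.0104 0.054 ] [0.4586 0.007  0.054 ]
posttop [0.4721 0.0291 0.1028] gap 0.0031 ref@z 0.116 [0.4726 0.0272 0.116 ] [0.4649 0.0104 0.116 ]
top [15 13  2  2  3] [287.66666667 233.66666667]
scene [  5   5   7  20 115] [277.85217391 200.66086957]
r [-36.21 -24.34  16.57]
s [-37.42 -29.23  16.58]
b [-38.63 -34.09  16.58]
[[-0.967  0.255 -0.001]
 [ 0.255  0.967 -0.002]
 [ 0.    -0.002 -1.   ]] [ 1.20962148e+00  2.77058479e-01 -2.77350762e-02  1.26797103e+00
  3.44479789e-05  1.46743836e+00]
```

Emit:
{"method": "arm_command", "body": {
  "steps": [
    [[-7,-5,1,0,0,0],[-14,-9.5,2,0,0,0],[-21,-14,4,0,0,0],[-26,-17.5,6,0,0,0],[-30,-20,8,0,0,0]]
  ],
  "claw": 0
}}

```text
t: 0.6
tool_pos: [0.3222, 0.4188, 0.1847]
orientation: [0.403, 3.115, 0.001]
force: [1.3, -0.0, -0.2]
gripper_width: 0.14
gripper_force: 0.0
```

```bash
python3 - <<'E'
from h import *
s=state();print(s["t"],s["tool_pos"],s["gripper_width"],rel((.447,.2757,.05)).round(2))
E
```

```text
0.6 [0.32219758 0.4188279  0.18465376] 0.14008195237457907 [-15.71 -10.67  13.47]
```

Emit:
{"method": "arm_command", "body": {
  "steps": [
    [[-4,-2.7,2.5,0,0,0],[-8,-5.4,5,0,0,0],[-12,-8.1,8,0,0,0],[-15.7,-10.6,11,0,0,0],[-15.7,-10.6,12,0,0,0]]
  ]
}}

```text
t: 1.1
tool_pos: [0.4474, 0.2749, 0.0633]
orientation: [-0.409, -3.114, 0.002]
force: [-0.4, -0.2, 0.6]
gripper_width: -0.003
gripper_force: 0.0
```

Emit:
{"method": "arm_command", "body": {
  "steps": [
    [[0,0,0,0,0,0],[0,0,0,0,0,0],[0,0,0,0,0,0],[0,0,0,0,0,0],[0,0,0,0,0,0]]
  ]
}}

```text
t: 1.6
tool_pos: [0.4463, 0.279, 0.066]
orientation: [0.401, 3.114, 0.002]
force: [-0.1, -0.1, 0.1]
gripper_width: -0.001
gripper_force: 0.0
```

```bash
python3 - <<'E'
from h import *
s=state();print(s["t"],s["tool_pos"],s["gripper_width"],rel((.447,.2757,.05)).round(2))
cal=K("wrist"); w=snapshot("wrist"); cv2.imwrite("pics/w1.png",w)
cv2.imwrite("pics/s1.png",cv2.resize(snapshot("scene")[140:220,200:320],None,fx=5,fy=5,interpolation=cv2.INTER_CUBIC))
for k,p in dict(r=(.447,.2757),s=(.4463,.2253),b=(.4456,.1753)).items(): print(k,proj("wrist",p+(.04,),cal).round(0))
E
```

```text
1.6 [0.4462516  0.27895348 0.06604964] -0.001437413847363029 [-0.15 -0.3   1.6 ]
r [312. 243.]
s [225. 263.]
b [141. 282.]
```

View pics/w1.png

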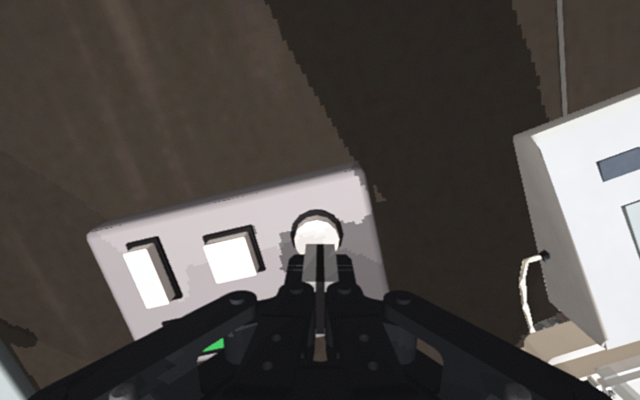

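In the wrist picture the round key is at (317,237) under the fingertips, the square at (231,254) and the bar at (147,276). That is about 3 mm from my prediction, well within the key sizes. Now the press.

Emit:
{"method": "arm_command", "body": {
  "steps": [
    [[0,-0.2,1.2,0,0,0],[0,-0.2,2.4,0,0,0],[0,-0.2,2.9,0,0,0],[0,-0.2,3.3,0,0,0],[0,-0.2,3.3,0,0,0]]
  ]
}}

```text
t: 2.2
tool_pos: [0.4449, 0.2757, 0.0345]
orientation: [-0.403, -3.114, 0.002]
force: [-8.2, -3.4, 25.8]
gripper_width: -0.003
gripper_force: 13.1
```

Emit:
{"method": "arm_command", "body": {
  "steps": [
    [[0,0,-1.2,0,0,0],[0,0,-2.7,0,0,0],[-0.6,-2.4,-2.7,0,0,0],[-1.2,-4.9,-2.7,0,0,0],[-1.2,-4.9,-2.7,0,0,0]]
  ]
}}

```text
t: 2.7
tool_pos: [0.4432, 0.2231, 0.058]
orientation: [-0.408, -3.113, 0.003]
force: [-0.3, 0.5, -0.0]
gripper_width: 0.002
gripper_force: 0.0
```

Emit:
{"method": "arm_command", "body": {
  "steps": [
    [[0,0,0,0,0,0],[0,0,1,0,0,0],[0,0,2,0,0,0],[0,0,2.7,0,0,0],[0,0,2.7,0,0,0]]
  ]
}}

```text
t: 3.2
tool_pos: [0.4451, 0.2262, 0.0345]
orientation: [-0.402, -3.116, 0.0]
force: [-6.8, -2.4, 26.8]
gripper_width: -0.0
gripper_force: 13.2
```

Emit:
{"method": "arm_command", "body": {
  "steps": [
    [[0,0,-1.2,0,0,0],[0,0,-2.7,0,0,0],[-0.6,-2.4,-2.7,0,0,0],[-1.2,-4.9,-2.7,0,0,0],[-1.2,-4.9,-2.7,0,0,0]]
  ]
}}

```text
t: 3.7
tool_pos: [0.4426, 0.1735, 0.0579]
orientation: [-0.406, -3.113, 0.003]
force: [-0.7, 0.6, -0.0]
gripper_width: 0.002
gripper_force: 0.0
```

Emit:
{"method": "arm_command", "body": {
  "steps": [
    [[0,0,0,0,0,0],[0,0,1,0,0,0],[0,0,2,0,0,0],[0,0,2.7,0,0,0],[0,0,2.7,0,0,0]]
  ]
}}

```text
t: 4.2
tool_pos: [0.4442, 0.1759, 0.0345]
orientation: [-0.402, -3.115, -0.0]
force: [-9.5, -1.4, 28.6]
gripper_width: 0.002
gripper_force: 13.9
```

Emit:
{"method": "arm_command", "body": {
  "steps": [
    [[0,0,-1.2,0,0,0],[0,0,-2.7,0,0,0],[0,0,-6,0,0,0],[0,0,-10,0,0,0],[0,0,-14,0,0,0]]
  ]
}}

```text
t: 4.7
tool_pos: [0.4426, 0.1752, 0.1718]
orientation: [-0.402, -3.113, 0.002]
force: [0.7, 0.2, -0.1]
gripper_width: -0.003
gripper_force: 0.0
```

```bash
python3 - <<'E'
from h import *
s=state();R=cv2.Rodrigues(np.array(s["orientation"]))[0];print(s["t"],s["tool_pos"],R.round(3),s["qpos"].round(3))
P=np.array([.575,-.075]);G=np.array([.4597,.0095]);u=G-P;print(np.linalg.norm(u),np.degrees(np.arctan2(u[1],u[0])))
t=np.array([-u[1],u[0]])/np.linalg.norm(u)
y=R[:2,1]; 
for tt in(t,-t): print(np.degrees(np.arctan2(y[0]*tt[1]-y[1]*tt[0],y@tt)))
# candidate hover: look at the ribs from above
print(rel((.46,.0095,.20)).round(2))
E
```

```text
4.7 [0.44263125 0.17520477 0.17182895] [[-0.967  0.254 -0.003]
 [ 0.254  0.967 -0.001]
 [ 0.003 -0.001 -1.   ]] [ 0.241  0.056 -0.42   1.098  0.     0.498]
0.14294873206852865 143.7634005559841
158.49264080312435
-21.507359196875665
[ -5.89 -15.59  -2.81]
```

Emit:
{"method": "arm_command", "body": {
  "steps": [
    [[-2.5,-3.5,-2,0,0,4],[-5,-7,-4,0,0,8],[-7.5,-10.7,-5,0,0,13],[-10,-14.3,-5,0,0,17],[-12.6,-17.9,-5,0,0,21.5]]
  ]
}}

```text
t: 5.2
tool_pos: [0.5205, -0.0314, 0.2215]
orientation: [-0.981, -2.984, -0.0]
force: [0.3, 0.6, -0.1]
gripper_width: -0.002
gripper_force: 0.0
```

Emit:
{"method": "arm_command", "body": {
  "steps": [
    [[0,0,0,0,0,0],[0,0,0,0,0,0],[0,0,0,0,0,0],[0,0,0,0,0,0],[0,0,0,0,0,0]]
  ]
}}

```text
t: 5.7
tool_pos: [0.5195, -0.029, 0.2218]
orientation: [-0.975, -2.986, -0.0]
force: [-0.5, -0.0, 0.6]
gripper_width: 0.001
gripper_force: 0.0
```

```bash
python3 - <<'E'
from h import *
s=state();R=cv2.Rodrigues(np.array(s["orientation"]))[0];print(s["t"],s["tool_pos"],R.round(3),s["qpos"].round(3))
cal=K("wrist"); np.savez("w2.npz",M=cal[0],R=cal[1],t=cal[2]); cv2.imwrite("pics/w2.png",snapshot("wrist"))
for p in((.575,-.075,.06),(.46,.0095,.054),(.46,.0095,.116)): print(proj("wrist",p,cal).round(0))
E
```

```text
5.7 [ 0.51953521 -0.02896633  0.22178904] [[-0.807  0.59  -0.   ]
 [ 0.59   0.807  0.   ]
 [ 0.    -0.    -1.   ]] [-0.18   0.097 -0.265  1.209  0.     0.451]
[314. 254.]
[314. 106.]
[312. 106.]
```

View pics/w2.png

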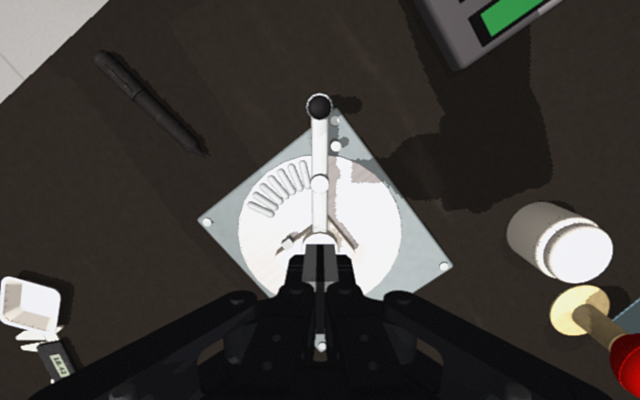

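The wrist view shows the post top at (319,106), the pointer hub at (319,184), the pivot under the fingers at about (319,243), and seven ribs fanning from about (305,172) to (262,210). I'll enlarge it and take an intensity profile along the 88 mm arc.

```bash
python3 - <<'E'
from h import *
d=np.load("w2.npz");cal=(d["M"],d["R"],d["t"]); im=cv2.imread("pics/w2.png")
print(cal[0].round(1).tolist(),(-cal[1].T@cal[2]).round(4), cal[1].round(3).tolist(), "tcp px",proj("wrist",(.5195,-.029,.2218),cal).round(1))
cv2.imwrite("pics/w2c.png",cv2.resize(im[90:290,190:420],None,fx=3,fy=3,interpolation=cv2.INTER_CUBIC))
E
```

```text
[[331.0, 0.0, 319.8], [0.0, 331.0, 201.6], [0.0, 0.0, 1.0]] [0.4624 0.0142 0.3638] [[0.59, 0.808, 0.001], [0.775, -0.566, 0.281], [0.227, -0.165, -0.96]] tcp px [316.9 262.6]
```

View pics/w2c.png

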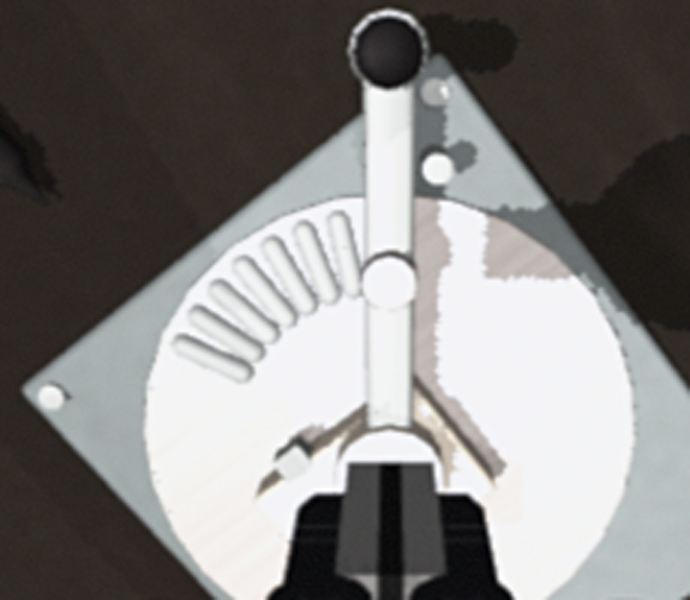

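```bash
python3 - <<'E'
from h import *
from scipy.optimize import least_squares
d=np.load("w2.npz");cal=(d["M"],d["R"],d["t"])
C=lambda x,y:((x+.5)/3+189.5,(y+.5)/3+89.5)
edge=[(145,430),(635,430),(163,345),(245,243),(320,203),(350,197),(430,198),(500,218),(572,270),(618,345)]
def fit(z):
    q=np.array([onz("w",C(*e),z,cal)[:2] for e in edge])
    r=least_squares(lambda p:np.hypot(*(q-p[:2]).T)-p[2],[.575,-.075,.092]).x; return r,(np.hypot(*(q-r[:2]).T)-r[2]).std()
for z in(.015,.02,.025,.03,.035): print(z,fit(z))
z=min(np.arange(.012,.045,.001),key=lambda z:abs(fit(z)[0][2]-.092)); c=fit(z)[0][:2]
out=[(338,215),(305,228),(272,243),(245,262),(220,285),(197,312),(180,343)]
inn=[(352,290),(327,298),(293,320),(270,333),(255,350),(245,365),(243,377)]
g=im=cv2.imread("pics/w2.png").astype(np.float32).mean(2)
disc=onz("w",C(388,50),.054,cal)[:2]; pt=onz("w",C(389,52),.116,cal)[:2]; hub=onz("w",C(388,282),.056,cal)[:2]
print("z",z,"c",c,"post",disc,pt,hub)
for nm,p in(("disc",disc),("top",pt),("hub",hub)): v=p-c; print(nm,np.hypot(*v),np.arctan2(v[1],v[0]))
for o in out: v=onz("w",C(*o),z+.004,cal)[:2]-c; print("outer",np.hypot(*v).round(4),np.arctan2(v[1],v[0])%6.2832)
th=np.arange(2.4,3.9,.01)
for r in(.08,.088): 
    u=np.array([proj("w",(c[0]+r*np.cos(a),c[1]+r*np.sin(a),z+.003),cal) for a in th],np.float32)
    v=cv2.remap(g,u[:,0:1].copy(),u[:,1:2].copy(),cv2.INTER_CUBIC).ravel(); print(r,"minima",[(round(th[i],2),int(v[i])) for i in range(1,len(v)-1) if v[i]<=v[i-1] and v[i]<v[i+1]])
E
```

```text
0.015 (array([ 0.57755364, -0.06941661,  0.09183993]), np.float64(0.0005142228108713962))
0.02 (array([ 0.57590355, -0.06821815,  0.09052347]), np.float64(0.0005068518291983431))
0.025 (array([ 0.57425346, -0.06701969,  0.08920702]), np.float64(0.0004994808475252603))
0.03 (array([ 0.57260338, -0.06582123,  0.08789057]), np.float64(0.0004921098658528093))
0.035 (array([ 0.57095329, -0.06462277,  0.08657411]), np.float64(0.00048473888418576076))
z 0.014000000000000002 c [ 0.57788365 -0.0696563 ] post [0.46322271 0.0129984 ] [0.46357957 0.01315888] [ 0.52044416 -0.02881498]
disc 0.14134684946256265 2.517002221396297
top 0.14115160881879268 2.514601515903926
hub 0.07047913466483939 2.5235009586208648
outer 0.0876 2.7232248622500017
outer 0.0865 2.866892764960576
outer 0.0865 3.0166431153631446
outer 0.0861 3.155302473987931
outer 0.0859 3.300816326535904
outer 0.0861 3.4554389595978194
outer 0.0858 3.6126506988800475
0.08 minima [(np.float64(2.41), 152), (np.float64(2.47), 239), (np.float64(2.56), 244), (np.float64(2.62), 212), (np.float64(2.69), 160), (np.float64(2.77), 223), (np.float64(2.84), 156), (np.float64(2.92), 221), (np.float64(2.99), 164), (np.float64(3.07), 226), (np.float64(3.13), 155), (np.float64(3.22), 220), (np.float64(3.28), 158), (np.float64(3.37), 217), (np.float64(3.43), 133), (np.float64(3.51), 218), (np.float64(3.58), 135), (np.float64(3.66), 221), (np.float64(3.72), 242), (np.float64(3.77), 243), (np.float64(3.83), 243)]
0.088 minima [(np.float64(2.42), 160), (np.float64(2.55), 245), (np.float64(2.61), 213), (np.float64(2.65), 245), (np.float64(2.71), 165), (np.float64(2.86), 166), (np.float64(2.96), 246), (np.float64(3.0), 169), (np.float64(3.15), 175), (np.float64(3.3), 178), (np.float64(3.39), 245), (np.float64(3.45), 172), (np.float64(3.6), 178), (np.float64(3.72), 244), (np.float64(3.75), 244), (np.float64(3.87), 242)]
```

The ribs' centres are at 2.73, 2.88, … 3.62 rad and the arm is at 2.515 rad, so rib 1 lies about 0.213 rad from the stop and notch 4 about 0.738 rad. The post lies in the gripper's x-z plane, about 7.1 cm along tool x. Next is the approach.

Emit:
{"method": "arm_command", "body": {
  "steps": [
    [[2,0,1,0,0,0],[4,0,2,0,0,0],[6,0,4,0,0,0],[7.1,0,5,0,0,0],[7.1,0,5,0,0,0]]
  ],
  "claw": 1
}}

```text
t: 6.25
tool_pos: [0.4596, 0.0132, 0.1703]
orientation: [-0.973, -2.982, 0.001]
force: [-0.1, -0.2, 0.4]
gripper_width: 0.846
gripper_force: 0.0
```

Emit:
{"method": "arm_command", "body": {
  "steps": [
    [[0,0,0,0,0,0],[0,0,0,0,0,0],[0,0,0,0,0,0],[0,0,0,0,0,0],[0,0,0,0,0,0]]
  ]
}}

```text
t: 6.75
tool_pos: [0.4633, 0.0116, 0.1723]
orientation: [0.978, 2.985, 0.0]
force: [-0.4, -0.5, -1.0]
gripper_width: 0.998
gripper_force: 0.0
```

```bash
python3 - <<'E'
from h import *
s=state();print(s["t"],s["tool_pos"],s["gripper_width"],s["qpos"].round(3),rel((.462,.0125,.07)).round(2))
cal=K("wrist"); im=snapshot("wrist"); cv2.imwrite("pics/w3.png",im)
print("tcp",proj("w",s["tool_pos"],cal).round(1),"post top",proj("w",(.462,.0125,.116),cal).round(1))
E
```

```text
6.75 [0.46327198 0.01156251 0.17230544] 0.9980077772297391 [-0.115  0.03  -0.446  1.094 -0.     0.519] [ 0.16 -0.   10.23]
tcp [317.  262.6] post top [317.6 219.6]
```

View pics/w3.png

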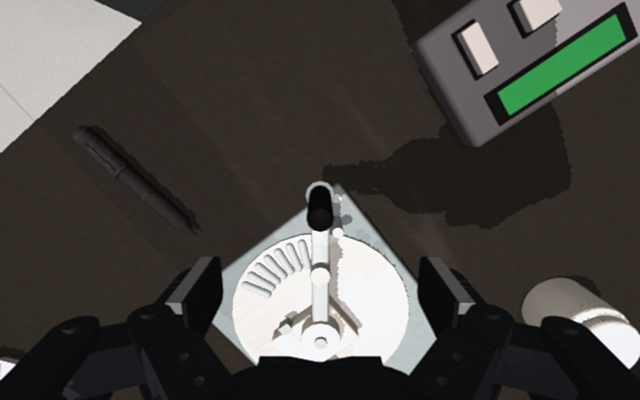

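The post top is at (319.5,217), centred between the fingers (inner edges about 221 and 419). Descending and closing.

Emit:
{"method": "arm_command", "body": {
  "steps": [
    [[0.1,0,2.5,0,0,0],[0.2,0,5,0,0,0],[0.2,0,7.5,0,0,0],[0.2,0,9.5,0,0,0],[0.2,0,10.2,0,0,0]]
  ]
}}

```text
t: 7.3
tool_pos: [0.4592, 0.0131, 0.068]
orientation: [-0.977, -2.982, 0.001]
force: [-0.0, -0.2, -0.1]
gripper_width: 0.998
gripper_force: 0.0
```

Emit:
{"method": "arm_command", "body": {
  "steps": [
    [[0,0,0,0,0,0],[0,0,0,0,0,0],[0,0,0,0,0,0],[0,0,0,0,0,0],[0,0,0,0,0,0]]
  ],
  "claw": 0
}}

```text
t: 7.8
tool_pos: [0.4618, 0.0126, 0.071]
orientation: [0.977, 2.984, -0.001]
force: [-1.8, -1.0, 4.0]
gripper_width: 0.193
gripper_force: 58.3
```

Emit:
{"method": "arm_command", "body": {
  "steps": [
    [[0,0,0,0,0,0],[0,0,0,0,0,0],[0,0,0,0,0,0],[0,0,0,0,0,0],[0,0,0,0,0,0]]
  ]
}}

```text
t: 8.3
tool_pos: [0.4618, 0.0127, 0.071]
orientation: [0.977, 2.984, -0.001]
force: [-0.9, 0.2, 6.2]
gripper_width: 0.197
gripper_force: 58.3
```

The post is held. Now I'll draw along the 140 mm arc, 0.15 rad per call.

Emit:
{"method": "arm_command", "body": {
  "steps": [
    [[-0.01,-0.42,0,0,0,-1.7],[-0.03,-0.84,0,0,0,-3.4],[-0.06,-1.26,0,0,0,-5.2],[-0.1,-1.68,0,0,0,-6.9],[-0.16,-2.09,0,0,0,-8.59]]
  ]
}}

```text
t: 8.8
tool_pos: [0.4519, -0.0029, 0.0711]
orientation: [0.749, 3.048, 0.01]
force: [3.6, 10.4, 2.0]
gripper_width: 0.193
gripper_force: 58.8
```

Emit:
{"method": "arm_command", "body": {
  "steps": [
    [[-0.01,-0.42,0,0,0,-1.7],[-0.03,-0.84,0,0,0,-3.4],[-0.06,-1.26,0,0,0,-5.2],[-0.1,-1.68,0,0,0,-6.9],[-0.16,-2.09,0,0,0,-8.59]]
  ]
}}

```text
t: 9.3
tool_pos: [0.4436, -0.0222, 0.071]
orientation: [0.514, 3.096, 0.009]
force: [-0.4, 7.4, 5.4]
gripper_width: 0.194
gripper_force: 59.0
```

```bash
python3 - <<'E'
from h import *
s=state();R=cv2.Rodrigues(np.array(s["orientation"]))[0];print(s["t"],s["tool_pos"],s["force"],s["gripper_width"],s["gripper_force"])
a=np.arctan2(R[1,0],R[0,0])%6.2832; print("yaw moved",a-np.arctan2(.59,-.807)); c=np.array(s["tool_pos"][:2])-.14*R[:2,0]; print("tool-implied pivot",c)
g=np.array(s["tool_pos"][:2]);f=np.array([.4618,.0127]); print("chord->phi",2*np.arcsin(np.linalg.norm(g-f)/.28), "tangential F",s["force"][:2]@R[:2,1],"radial F",s["force"][:2]@R[:2,0])
E
```

```text
9.3 [ 0.44363965 -0.02215939  0.07101501] [-0.43680747  7.38664848  5.37083855] 0.19351991328116816 59.024603962898254
yaw moved 0.3023036549945104
tool-implied pivot [ 0.57613081 -0.06739191]
chord->phi 0.28168878039599216 tangential F 6.849271619743749 radial F 2.7999276432321105
```

Emit:
{"method": "arm_command", "body": {
  "steps": [
    [[-0.01,-0.42,0,0,0,-1.7],[-0.03,-0.84,0,0,0,-3.4],[-0.06,-1.26,0,0,0,-5.2],[-0.1,-1.68,0,0,0,-6.9],[-0.16,-2.09,0,0,0,-8.59]]
  ]
}}

```text
t: 9.8
tool_pos: [0.4379, -0.0422, 0.071]
orientation: [0.281, 3.126, 0.009]
force: [-0.7, 7.3, 5.5]
gripper_width: 0.195
gripper_force: 59.2
```

Emit:
{"method": "arm_command", "body": {
  "steps": [
    [[-0.01,-0.42,0,0,0,-1.7],[-0.03,-0.84,0,0,0,-3.4],[-0.06,-1.26,0,0,0,-5.2],[-0.1,-1.68,0,0,0,-6.9],[-0.16,-2.09,0,0,0,-8.59]]
  ]
}}

```text
t: 10.3
tool_pos: [0.4352, -0.0629, 0.0709]
orientation: [0.046, 3.139, 0.01]
force: [0.4, 7.1, 6.5]
gripper_width: 0.192
gripper_force: 59.4
```

```bash
python3 - <<'E'
from h import *
s=state();R=cv2.Rodrigues(np.array(s["orientation"]))[0];print(s["t"],s["tool_pos"],s["force"],s["gripper_width"],s["gripper_force"])
a=np.arctan2(R[1,0],R[0,0])%6.2832; print("yaw moved",a-np.arctan2(.59,-.807))
g=np.array(s["tool_pos"][:2]);f=np.array([.4618,.0127]); print("chord->phi",2*np.arcsin(np.linalg.norm(g-f)/.28), "tangential F",s["force"][:2]@R[:2,1],"radial F",s["force"][:2]@R[:2,0])
cal=K("wrist");np.savez("w4.npz",M=cal[0],R=cal[1],t=cal[2]); im=snapshot("wrist"); cv2.imwrite("pics/w4.png",im)
cv2.imwrite("pics/w4c.png",cv2.resize(im[180:400,180:440],None,fx=2.7,fy=2.7,interpolation=cv2.INTER_CUBIC))
E
```

```text
10.3 [ 0.43518308 -0.06286737  0.07093627] [0.39673645 7.05224931 6.54739856] 0.1922582138628773 59.419158697128296
yaw moved 0.6019488280718828
chord->phi 0.5803826993338644 tangential F 7.060717621984709 radial F -0.18962524357936528
```

View pics/w4c.png

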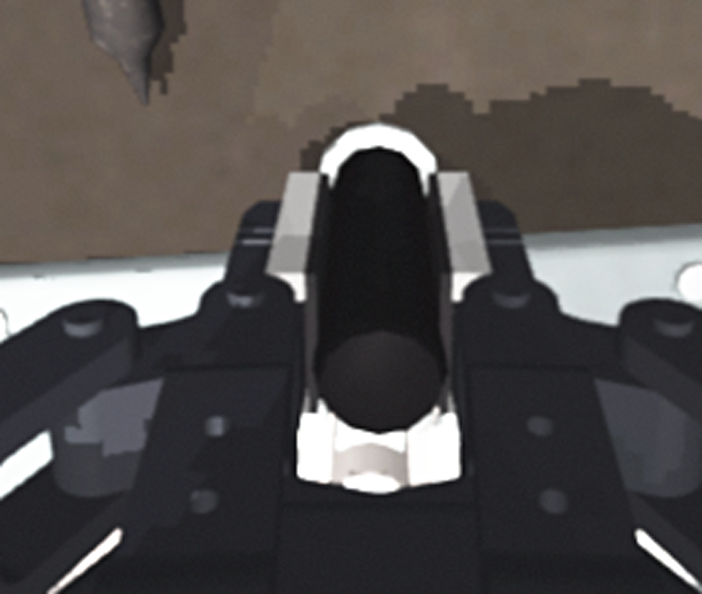

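The grip is good: the post sits between the pads, and the plate is hidden. The forces fit the predicted rib phase, with notch 3 at about 0.588 and about 7 N there. I'll take the last rib in finer steps and watch the force.

Emit:
{"method": "arm_command", "body": {
  "steps": [
    [[0,-0.15,0,0,0,-0.6],[0,-0.3,0,0,0,-1.2],[-0.01,-0.42,0,0,0,-1.7],[-0.01,-0.42,0,0,0,-1.7],[-0.01,-0.42,0,0,0,-1.7]]
  ]
}}

```text
t: 10.85
tool_pos: [0.435, -0.0658, 0.0709]
orientation: [0.001, 3.139, 0.014]
force: [0.3, 12.5, 8.0]
gripper_width: 0.194
gripper_force: 59.8
```

Emit:
{"method": "arm_command", "body": {
  "steps": [
    [[0,-0.15,0,0,0,-0.6],[0,-0.3,0,0,0,-1.2],[-0.01,-0.42,0,0,0,-1.7],[-0.01,-0.42,0,0,0,-1.7],[-0.01,-0.42,0,0,0,-1.7]]
  ]
}}

```text
t: 11.35
tool_pos: [0.435, -0.0701, 0.0709]
orientation: [-0.045, 3.139, 0.014]
force: [0.5, 11.5, 8.9]
gripper_width: 0.194
gripper_force: 59.9
```

Emit:
{"method": "arm_command", "body": {
  "steps": [
    [[0,-0.15,0,0,0,-0.6],[0,-0.3,0,0,0,-1.2],[-0.01,-0.42,0,0,0,-1.7],[-0.01,-0.42,0,0,0,-1.7],[-0.01,-0.42,0,0,0,-1.7]]
  ]
}}

```text
t: 11.85
tool_pos: [0.435, -0.0746, 0.071]
orientation: [-0.092, 3.138, 0.012]
force: [0.1, 10.4, 9.1]
gripper_width: 0.194
gripper_force: 59.8
```

Emit:
{"method": "arm_command", "body": {
  "steps": [
    [[0,-0.15,0,0,0,-0.6],[0,-0.3,0,0,0,-1.2],[-0.01,-0.42,0,0,0,-1.7],[-0.01,-0.42,0,0,0,-1.7],[-0.01,-0.42,0,0,0,-1.7]]
  ]
}}

```text
t: 12.35
tool_pos: [0.4353, -0.0792, 0.0709]
orientation: [-0.138, 3.136, 0.011]
force: [0.0, 8.9, 8.8]
gripper_width: 0.191
gripper_force: 59.7
```

Emit:
{"method": "arm_command", "body": {
  "steps": [
    [[0,-0.1,0,0,0,-0.4],[0,-0.2,0,0,0,-0.8],[0,-0.28,0,0,0,-1.1],[0,-0.28,0,0,0,-1.1],[0,-0.28,0,0,0,-1.1]]
  ]
}}

```text
t: 12.85
tool_pos: [0.4354, -0.0822, 0.0709]
orientation: [-0.168, 3.135, 0.01]
force: [-2.3, 8.2, 9.5]
gripper_width: 0.195
gripper_force: 59.7
```

```bash
python3 - <<'E'
from h import *
s=state();R=cv2.Rodrigues(np.array(s["orientation"]))[0];print(s["t"],s["tool_pos"],s["force"],s["gripper_width"],s["gripper_force"])
a=np.arctan2(R[1,0],R[0,0])%6.2832; print("yaw moved",a-np.arctan2(.59,-.807))
g=np.array(s["tool_pos"][:2]);f=np.array([.4618,.0127]); print("chord->phi",2*np.arcsin(np.linalg.norm(g-f)/.28), "tangential F",s["force"][:2]@R[:2,1],"radial F",s["force"][:2]@R[:2,0])
im=snapshot("top"); b=snapshot("scene")
A=cv2.resize(im[140:260,270:370],None,fx=4.5,fy=4.5,interpolation=cv2.INTER_CUBIC); B=cv2.resize(b[180:270,260:400],None,fx=5,fy=5,interpolation=cv2.INTER_CUBIC)[:450]
B=cv2.resize(b[190:270,270:345],None,fx=4.5,fy=4.5,interpolation=cv2.INTER_CUBIC)
H=np.zeros((540,450+B.shape[1],3),np.uint8);H[:,:450]=A;H[:B.shape[0],450:]=B;cv2.imwrite("pics/c5.png",H);print(H.shape)
E
```

```text
12.85 [ 0.43541458 -0.08219421  0.07092037] [-2.32077238  8.18560923  9.48205118] 0.19500538611588025 59.65044021606445
yaw moved 0.7385395880955241
chord->phi 0.7189116531502796 tangential F 8.386838205968779 radial F 1.4313936647943761
(540, 788, 3)
```

View pics/c5.png

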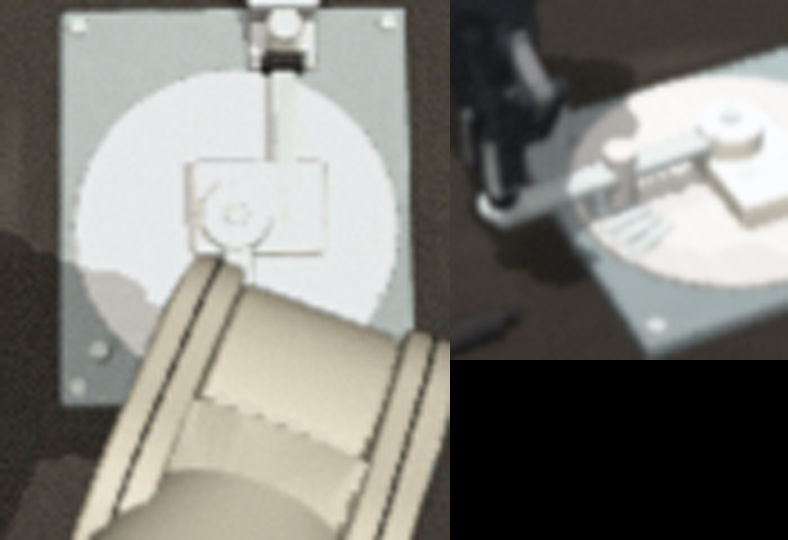

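The scene crop shows the lever with three ribs still ahead of the arm, at about (635-660, 205-240), so it is past rib four. The force is still falling into the notch, so I'll creep forward to where it starts to rise.

Emit:
{"method": "arm_command", "body": {
  "steps": [
    [[0,-0.05,0,0,0,-0.2],[0,-0.1,0,0,0,-0.4],[0,-0.14,0,0,0,-0.6],[0,-0.14,0,0,0,-0.6],[0,-0.14,0,0,0,-0.6]]
  ]
}}

```text
t: 13.45
tool_pos: [0.4356, -0.0837, 0.0709]
orientation: [-0.185, 3.134, 0.009]
force: [-2.0, 7.8, 8.3]
gripper_width: 0.192
gripper_force: 59.6
```

Emit:
{"method": "arm_command", "body": {
  "steps": [
    [[0,-0.05,0,0,0,-0.2],[0,-0.1,0,0,0,-0.4],[0,-0.14,0,0,0,-0.6],[0,-0.14,0,0,0,-0.6],[0,-0.14,0,0,0,-0.6]]
  ]
}}

```text
t: 13.95
tool_pos: [0.4357, -0.0852, 0.071]
orientation: [-0.201, 3.133, 0.009]
force: [-3.7, 8.9, 8.9]
gripper_width: 0.194
gripper_force: 59.6
```

Emit:
{"method": "arm_command", "body": {
  "steps": [
    [[0,-0.05,0,0,0,-0.2],[0,-0.1,0,0,0,-0.4],[0,-0.14,0,0,0,-0.6],[0,-0.14,0,0,0,-0.6],[0,-0.14,0,0,0,-0.6]]
  ]
}}

```text
t: 14.45
tool_pos: [0.4358, -0.086, 0.0709]
orientation: [-0.217, 3.132, 0.011]
force: [-2.8, 8.4, 9.9]
gripper_width: 0.193
gripper_force: 59.8
```

Emit:
{"method": "arm_command", "body": {
  "steps": [
    [[0,-0.05,0,0,0,-0.2],[0,-0.1,0,0,0,-0.4],[0,-0.14,0,0,0,-0.6],[0,-0.14,0,0,0,-0.6],[0,-0.14,0,0,0,-0.6]]
  ]
}}

```text
t: 14.95
tool_pos: [0.4359, -0.0869, 0.0709]
orientation: [-0.234, 3.131, 0.013]
force: [-1.4, 10.3, 11.2]
gripper_width: 0.2
gripper_force: 60.0
```

Emit:
{"method": "arm_command", "body": {
  "steps": [
    [[0,0,0,0,0,0],[0,0,0,0,0,0],[0,0,0,0,0,0],[0,0,0,0,0,0],[0,0,0,0,0,0]]
  ]
}}

```text
t: 15.45
tool_pos: [0.4359, -0.0869, 0.0709]
orientation: [-0.234, 3.131, 0.013]
force: [-2.1, 11.0, 10.4]
gripper_width: 0.193
gripper_force: 60.0
```

```bash
python3 - <<'E'
from h import *
s=state();R=cv2.Rodrigues(np.array(s["orientation"]))[0];print(s["t"],s["tool_pos"],s["force"],s["gripper_width"],s["gripper_force"])
a=np.arctan2(R[1,0],R[0,0])%6.2832; print("yaw moved",a-np.arctan2(.59,-.807))
g=np.array(s["tool_pos"][:2]);f=np.array([.4618,.0127]); print("chord->phi",2*np.arcsin(np.linalg.norm(g-f)/.28), "tangential F",s["force"][:2]@R[:2,1],"radial F",s["force"][:2]@R[:2,0])
a=cv2.imread("pics/scene0.png"); b=snapshot("scene")
r=lambda i:cv2.resize(i[200:262,285:365],None,fx=9,fy=9,interpolation=cv2.INTER_CUBIC)
cv2.imwrite("pics/c6.png",r(b))
E
```

```text
15.45 [ 0.43590307 -0.08689662  0.07093547] [-2.07867543 10.95685053 10.36811791] 0.19298029813190617 60.01336097717285
yaw moved 0.78026896895474
chord->phi 0.7527034079533693 tangential F 11.143671400921692 radial F 0.42957979791239076
```

View pics/c6.png

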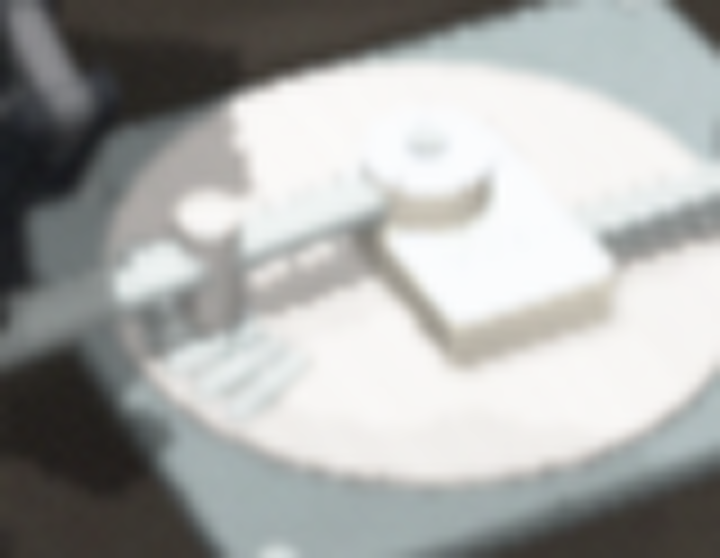

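The crop shows three ribs (five, six and seven) ahead of the plunger at about (220,350). The force has begun its rise out of the notch and holds steady at 11 N, so the lever is seated in notch four. Handing in.

```bash
python3 -c "
from bench import hand_in
print(hand_in())"
```

```text
the job is handed in; nothing more can be done
None
```

I pressed and released the round, square and bar keys in that order, then drew the lever to what the camera and pull force both show as the fourth notch; it was handed in at about 15.5 s with the fingers still holding it there, and no verdict came back.

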